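# Sweep the finished paraffin blocks off the cold plate

### The arm

A 6-joint arm with a two-finger parallel gripper is mounted at the origin on the work surface. World frame = base frame: x ahead of the robot, y to its left, z up, the work surface at z = 0. Lengths are in m, angles in degrees, forces in N, time in s.
With the tool pointing down it reaches from about 0.325 to 0.775 m from the base axis. Payload 5.5 kg.
Tool frame: the origin (TCP) lies at the centre of the arm's flange, where the gripper is bolted on; the fingertips stand 182 mm ahead of it and the grasp point (between the pads) lies 163 mm ahead of it; z points along the fingers, y is the line along which they close (so a half turn about z gives the same grasp; the last joint's range is limited). The gripper opens to 88 mm and grips with 3 to 60 N. Pads are 20 mm wide; open, the fingers measure 115 mm over their backs; the gripper's body (75 mm by 178 mm) begins 61 mm behind the grasp point.
Start: joints at [65.735, 5.22, 70.514, -0, 104.267, -3.249], TCP at [0.215, 0.56, 0.405] pointing down, gripper open.
Joint ranges: [-164.24, 164.24], [-49.07, 125.15], [9.68, 141.18], [-86.29, 266.29], [3.28, 154.24], [-151.56, 151.56]. Speed limits (degrees/s): [147.25, 147.25, 172.46, 180, 180, 180].

### API

Orientations are given as [roll, pitch, yaw] about the fixed x, y, z axes, in that order (R = Rz(yaw) Ry(pitch) Rx(roll)).
In Python, from station import r gives the robot as it stands. The module is installed in compiled form; this text tells all that it offers. Calls block until the motion is done:
- r.reach(position, orientation): joint-space move of the TCP to a pose.
- r.servo_line(position, rotation=None, speed=0.15): straight line of the TCP; rotation=None keeps the orientation; speed is the mean speed in m/s.
- r.move_joints(angles): joint-space move.
- r.let_go() and r.grab(squeeze=None): open the fingers fully, or close them until they stop; squeeze is the grip in N (None keeps the last).
- r.wait(seconds).
- r.inverse_kinematics(position, orientation): joint angles nearest the present ones, or None.
- r.sense(): the state.
- r.snapshot(name): name is "side" or "top" or "wrist"; returns a dict with "frame" (420x560x3 uint8, red, green, blue), "fx", "fy", "cx", "cy" (pixels), "R" (3x3) and "t" (3): a world point X has camera coordinates R X + t. Camera axes: x right, y down, z forward; pixel columns grow to the right and rows downward; lengths in m; the calibration is good to about 2 mm. A picture is of the moment at which its call begins. There is no depth.
A pose or a line that the arm cannot do raises r.IKError and nothing moves.
- r.hand_in(): hands the job in; it is judged then, once.
The state is a dict: "clock": time; "joints": joint angles; "joint_vel": joint speeds; "joint_torque": joint torques, N m; "tcp_pos": TCP position; "orientation": TCP orientation; "contact_force": force on the tool from outside, world axes, zero at the start; "torque": the same for the moment, N m; "opening": finger opening in m; "gripper_force": force on a finger pad.
Only numpy, scipy, OpenCV 4.12 (cv2) and the standard library are available. Lean on these libraries where they do the work, as an engineer would, in place of code of your own. Each camera call takes 0.05 s, during which the arm holds its last target. There are 200 camera calls.

### The job

Three paraffin blocks on the cold plate are out of their moulds, white wax showing on a yellow, a green and an orange cassette. Sweep these three with the fingertips across the plate and over its open edge so that they drop into the collecting tray hung there: push them only, do not pick up or carry any. Leave the two blue cassettes that are still setting in their steel moulds, and the wash bottle, where they stand.

Things in the scene. Friction and masses are not known exactly. Their poses are not given: they have to be found in the camera images.
- cold_plate: bench-top cold plate, fixed: white housing, 300 mm along its x and 325 mm along its y, with a flat aluminium plate on top, 95 mm above the bench. Origin on the bench, z up. The plate spans x -132 to +132 and y -174 to +130 mm. White rims stand 8 mm above it along both x sides and the -y side; the +y side is a straight open edge without a rim, and the tray hangs beyond it
- open_edge (a point): middle of the open edge of the cold plate, on the plate's top surface (95 mm above the bench); axes as the cold plate's, y points out over the tray
- tray_floor (a point): centre of the black floor of the collecting tray, which is fixed to the cold plate: inside 260 mm (x) by 114 mm (y), floor 40 mm below the plate's top, steel walls on its three outer sides rising to 7 mm above the plate's top, none on the plate's side; it begins 2 mm beyond the open edge. Axes as the cold plate's
- block_a: finished paraffin block, loose, about 14 g: yellow plastic tissue cassette 41 x 28 x 6 mm lying flat, with a white wax block 30 x 24 x 6 mm (pink tissue spots) showing on top, 12 mm high in all. Origin: centre of the underside of the cassette; x along its 41 mm length, z up. It starts on the cold plate and slides easily when pushed near its foot
- block_b: finished paraffin block, loose, about 14 g: green plastic tissue cassette 41 x 28 x 6 mm lying flat, with a white wax block 30 x 24 x 6 mm (pink tissue spots) showing on top, 12 mm high in all. Origin: centre of the underside of the cassette; x along its 41 mm length, z up. It starts on the cold plate and slides easily when pushed near its foot
- block_c: finished paraffin block, loose, about 14 g: orange plastic tissue cassette 41 x 28 x 6 mm lying flat, with a white wax block 30 x 24 x 6 mm (pink tissue spots) showing on top, 12 mm high in all. Origin: centre of the underside of the cassette; x along its 41 mm length, z up. It starts on the cold plate and slides easily when pushed near its foot
- mould_1: bystander: a block still setting in its steel base mould, loose, about 55 g: steel flange 46 x 33 mm around a blue cassette with slots on top, 17 mm high in all. Origin: centre of its underside; x along its length, z up. It stands on the cold plate, in the row with the blocks, these four being about 60 mm apart along the edge, each with a free way to it
- mould_2: bystander: a block still setting in its steel base mould, loose, about 55 g: steel flange 46 x 33 mm around a blue cassette with slots on top, 17 mm high in all. Origin: centre of its underside; x along its length, z up. It stands on the cold plate, towards the closed -y rim
- wash_bottle: bystander: pale plastic wash bottle with white cap and bent nozzle, loose, 68 mm wide, 193 mm tall, standing on the bench beyond the tray. Origin: centre of its underside
Mind the look-alikes: they are no part of the job. Leave any purple look-alike of the block_a alone.

How it is judged (in metres and radians):
At the end, for the whole second after the job is handed in: All three finished blocks lie at rest in the collecting tray, any way up, inside its walls and below the level of the plate; both moulds are within 10 mm of where they stood and the wash bottle stands within 15 mm of where it was (x of block_a in the frame of tray_floor between -0.132 and 0.132 m and y of block_a in the frame of tray_floor between -0.059 and 0.059 m and z of block_a in the frame of tray_floor between -0.005 and 0.039 m and linear speed of each of block_a, block_b, block_c below 0.02 m/s and x of block_b in the frame of tray_floor between -0.132 and 0.132 m and y of block_b in the frame of tray_floor between -0.059 and 0.059 m and z of block_b in the frame of tray_floor between -0.005 and 0.039 m and x of block_c in the frame of tray_floor between -0.132 and 0.132 m and y of block_c in the frame of tray_floor between -0.059 and 0.059 m and z of block_c in the frame of tray_floor between -0.005 and 0.039 m and distance of each of mould_1, mould_2 from where it was at the start of the episode below 0.01 m and distance of wash_bottle from where it was at the start of the episode below 0.015 m and angle between wash_bottle's own z axis and vertical below 0.1 rad); the robot touches nothing.
It fails at once if a block is lifted more than 12 mm off the plate (z of any of block_a, block_b, block_c in the frame of open_edge above 0.012 m).
It fails at once if a block is carried out over the tray instead of dropping off the edge ((y of block_a in the frame of open_edge above 0.04 m and z of block_a in the frame of open_edge above -0.003 m) or (y of block_b in the frame of open_edge above 0.04 m and z of block_b in the frame of open_edge above -0.003 m) or (y of block_c in the frame of open_edge above 0.04 m and z of block_c in the frame of open_edge above -0.003 m)).
It fails at once if a mould that is still setting is shifted more than 10 mm or tipped (distance of any of mould_1, mould_2 from where it was at the start of the episode above 0.01 m or angle between any of mould_1, mould_2's own z axis and vertical above 0.2 rad).
It fails at once if the wash bottle is shifted more than 15 mm or tipped (distance of wash_bottle from where it was at the start of the episode above 0.015 m or angle between wash_bottle's own z axis and vertical above 0.2 rad).
It also fails if it takes over 69 s, if anything falls off the work surface, if the arm or the gripper's body presses on something with over 40 N, if the wrist force passes 120 N, or if a joint passes its speed limit or range.

## Working session

There is one attempt and no reset: what is moved stays moved. The work goes in short steps, each a Python script; the robot and the scene stay as the last script left them, time stands still between calls to the robot, and variables do not carry over. Pictures are saved under pics/ and viewed, at most 10 in all, crops included, and the job is handed in when it is done.

```bash
mkdir -p pics; python3 - <<'E'
from station import r
import cv2,numpy as np,pickle
d={}
for n in("top","side","wrist"):
    s=r.snapshot(n);d[n]=s
    cv2.imwrite(f"pics/{n}0.png",s["frame"][:,:,::-1])
    print(n,s["fx"],s["cx"],s["cy"],np.round(-np.array(s["R"]).T@s["t"],3),np.round(s["R"],2).tolist())
pickle.dump(d,open("s0.pkl","wb"))
print(r.sense()["clock"],r.sense()["orientation"])
E
```

```text
top 504.7379047912983 283.3896423255008 206.63290983893629 [0.411 0.107 1.22 ] [[0.0, -1.0, -0.0], [-0.99, -0.0, -0.17], [0.17, 0.0, -0.99]]
side 422.0529415464533 278.90065024912985 214.9622437939343 [ 0.214 -0.44   0.743] [[0.83, -0.56, 0.0], [-0.39, -0.58, -0.72], [0.41, 0.59, -0.7]]
wrist 355.05108767585773 287.52507144773995 211.0871650175377 [0.147 0.586 0.384] [[0.36, 0.93, -0.0], [0.9, -0.35, 0.26], [0.25, -0.1, -0.96]]
0.15 [-1.79914593e+02 -4.89845234e-03  1.58983980e+02]
```

View pics/top0.png

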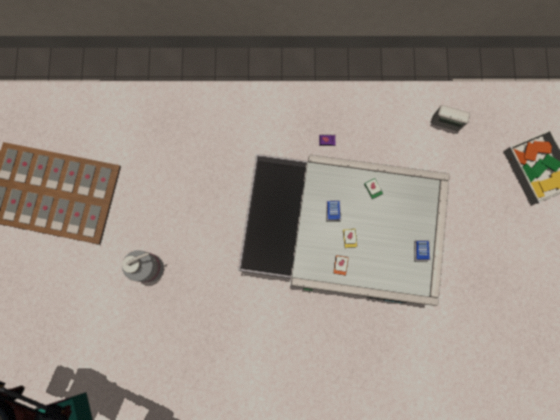

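View pics/side0.png

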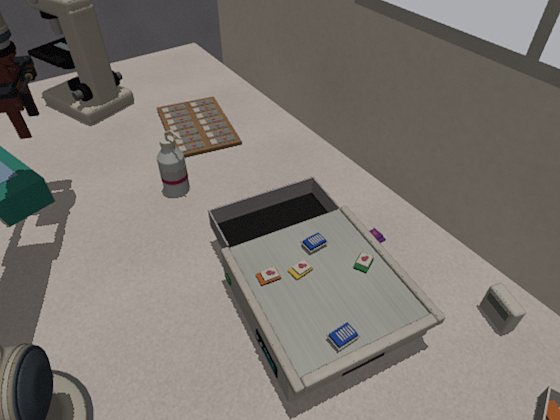

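The top view shows the black tray at columns 243–305, with the open edge to its right. The blocks are green (374,188), yellow (350,238) and orange (341,265). The moulds are at (334,211) and (423,250), the bottle is at (140,266), and a purple look-alike sits on the bench at (327,140). The side view agrees with this.

```bash
cat > h.py <<'E'
import cv2,numpy as np,pickle
def ray(s,uv):
    R=np.array(s["R"]);C=-R.T@np.array(s["t"])
    d=R.T@np.array([(uv[0]-s["cx"])/s["fx"],(uv[1]-s["cy"])/s["fy"],1.]);return C,d
def onz(s,uv,z):
    C,d=ray(s,uv);return C+d*(z-C[2])/d[2]
def tri(obs):
    A=np.zeros((3,3));b=np.zeros(3)
    for s,uv in obs:
        C,d=ray(s,uv);d=d/np.linalg.norm(d);P=np.eye(3)-np.outer(d,d);A+=P;b+=P@C
    X=np.linalg.solve(A,b);C,d=ray(*obs[0]);d/=np.linalg.norm(d)
    return X,np.linalg.norm(np.cross(X-C,d))
HUE=dict(yellow=(20,34),green=(45,85),orange=(6,18),blue=(105,125))
def proj(s,X):
    p=np.array(s["R"])@X+s["t"];return p[0]/p[2]*s["fx"]+s["cx"],p[1]/p[2]*s["fy"]+s["cy"]
def blobs(s,col,amin=20,S=110,V=60):
    h=cv2.cvtColor(s["frame"],cv2.COLOR_RGB2HSV);a,b=HUE[col]
    m=cv2.inRange(h,(a,S,V),(b,255,255));m=cv2.morphologyEx(m,cv2.MORPH_CLOSE,np.ones((3,3)))
    n,l,st,c=cv2.connectedComponentsWithStats(m)
    o=[]
    for i in range(1,n):
        if st[i,4]>=amin:
            o.append((st[i,4],st[i,:4].tolist(),np.argwhere(l==i)[:,::-1]))
    return o
E
python3 - <<'E'
from h import *
d=pickle.load(open("s0.pkl","rb"))
for n in("top","side"):
    for c in HUE:
        for a,bb,p in blobs(d[n],c):
            m=[bb[0]+bb[2]/2,bb[1]+bb[3]/2]
            print(n,c,a,bb,np.round(onz(d[n],m,.101),3))
s=d["top"];g=s["frame"].max(2)
m=(g<40).astype(np.uint8);m[:100]=0;m[300:]=0
k=cv2.findContours(m,0,2)[0];k=max(k,key=cv2.contourArea)
q=cv2.approxPolyDP(k,4,True)[:,0];print([(tuple(x),np.round(onz(s,x,.055),3)) for x in q])
for u in[(309,157),(448,176),(437,302),(292,288)]:print(u,np.round(onz(s,u,.103),3))
print(onz(s,(140,266),.1))
E
```

```text
top yellow 397 [531, 171, 29, 26] [ 0.659 -0.486  0.101]
top yellow 35 [345, 244, 12, 3] [ 0.519 -0.042  0.101]
top green 406 [524, 154, 36, 27] [ 0.697 -0.481  0.101]
top orange 479 [514, 141, 38, 24] [ 0.731 -0.463  0.101]
top orange 3538 [0, 143, 119, 100] [0.637 0.615 0.101]
top orange 37 [334, 270, 12, 5] [ 0.459 -0.016  0.101]
top blue 85 [328, 202, 12, 17] [ 0.598 -0.005  0.101]
top blue 96 [417, 242, 12, 17] [ 0.508 -0.201  0.101]
side yellow 111 [288, 268, 25, 12] [ 0.532 -0.052  0.101]
side green 324 [0, 147, 31, 25] [0.153 0.642 0.101]
side green 126 [0, 181, 11, 21] [0.11  0.523 0.101]
side green 57 [354, 264, 16, 8] [ 0.639 -0.107  0.101]
side orange 785 [172, 97, 70, 58] [0.624 0.511 0.101]
side orange 103 [158, 107, 13, 23] [0.542 0.614 0.101]
side orange 103 [256, 273, 25, 13] [ 0.474 -0.029  0.101]
side orange 219 [546, 400, 14, 20] [ 0.692 -0.466  0.101]
side blue 106 [303, 233, 23, 17] [ 0.606 -0.001  0.101]
side blue 367 [329, 323, 29, 25] [ 0.515 -0.198  0.101]
[((np.int32(273), np.int32(164)), array([0.717, 0.133, 0.055])), ((np.int32(289), np.int32(168)), array
[... 1282 characters left out ...]
0.494, 0.098, 0.055])), ((np.int32(286), np.int32(250)), array([0.513, 0.102, 0.055])), ((np.int32(291), np.int32(256)), array([0.499, 0.091, 0.055])), ((np.int32(302), np.int32(184)), array([0.669, 0.065, 0.055])), ((np.int32(295), np.int32(175)), array([0.69 , 0.081, 0.055])), ((np.int32(302), np.int32(171)), array([0.7  , 0.064, 0.055])), ((np.int32(295), np.int32(168)), array([0.708, 0.081, 0.055])), ((np.int32(294), np.int32(178)), array([0.683, 0.083, 0.055])), ((np.int32(291), np.int32(166)), array([0.712, 0.09 , 0.055]))]
(309, 157) [0.721 0.05  0.103]
(448, 176) [ 0.677 -0.265  0.103]
(437, 302) [ 0.396 -0.226  0.103]
(292, 288) [0.426 0.09  0.103]
[0.47346176 0.42476337 0.1       ]
```

```bash
python3 - <<'E'
from station import r
from h import *
P=[[0.55,-.01,.48],[0.51,.05,.48]]
d=[]
for i,p in enumerate(P):
    r.reach(p,[180,0,82]); r.wait(.2)
    s=r.snapshot("wrist");d.append(s);cv2.imwrite(f"pics/w{i}.png",s["frame"][:,:,::-1])
pickle.dump(d,open("s1.pkl","wb"));print(r.sense()["clock"])
for s in d:
    for c in HUE:
        for a,bb,p in blobs(s,c,60):
            u=cv2.minAreaRect(cv2.convexHull(p.astype(np.int32)))
            print(c,a,bb,np.round(u[0]),np.round(onz(s,u[0],.101),3))
E
```

```text
3.4083
yellow 380 [258, 199, 44, 33] [280. 215.] [ 0.537 -0.039  0.101]
green 178 [369, 231, 35, 32] [385. 244.] [ 0.645 -0.086  0.101]
orange 400 [200, 190, 41, 28] [220. 204.] [ 0.477 -0.018  0.101]
orange 321 [499, 312, 18, 63] [508. 343.] [ 0.779 -0.23   0.101]
orange 266 [59, 317, 16, 58] [ 65. 346.] [ 0.265 -0.162  0.101]
orange 140 [259, 402, 51, 12] [284. 406.] [ 0.507 -0.282  0.101]
orange 63 [311, 402, 34, 7] [328. 405.] [ 0.561 -0.289  0.101]
orange 66 [395, 402, 44, 5] [416. 404.] [ 0.67  -0.302  0.101]
blue 826 [314, 159, 44, 33] [336. 175.] [ 0.6   -0.005  0.101]
blue 196 [259, 357, 36, 9] [276. 361.] [ 0.507 -0.217  0.101]
yellow 365 [303, 246, 42, 31] [323. 261.] [ 0.537 -0.038  0.101]
yellow 107 [481, 305, 27, 16] [494. 314.] [ 0.722 -0.13   0.101]
yellow 128 [66, 311, 25, 30] [ 75. 322.] [ 0.245 -0.074  0.101]
yellow 69 [499, 322, 14, 13] [506. 329.] [ 0.736 -0.152  0.101]
yellow 64 [70, 359, 14, 17] [ 78. 369.] [ 0.23  -0.136  0.101]
yellow 833 [489, 394, 71, 19] [524. 403.] [ 0.76  -0.261  0.101]
yellow 1747 [259, 402, 229, 12] [373. 408.] [ 0.576 -0.242  0.101]
orange 353 [248, 237, 38, 26] [266. 250.] [ 0.478 -0.017  0.101]
orange 1189 [59, 305, 41, 71] [ 77. 340.] [ 0.242 -0.096  0.101]
orange 1071 [476, 304, 41, 72] [498. 339.] [ 0.727 -0.165  0.101]
orange 2873 [260, 394, 300, 20] [410. 404.] [ 0.621 -0.242  0.101]
blue 713 [359, 210, 42, 31] [380. 225.] [ 0.601 -0.006  0.101]
blue 500 [299, 378, 36, 24] [316. 391.] [ 0.509 -0.207  0.101]
```

View pics/w0.png

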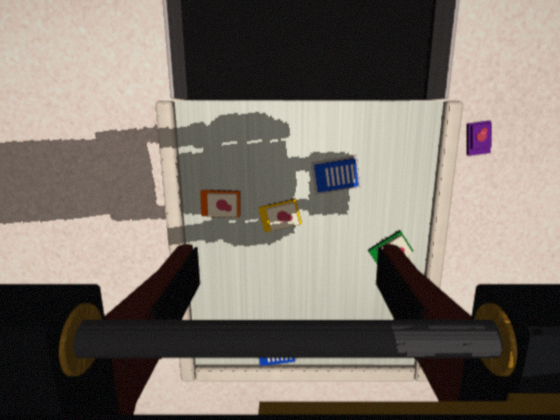

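View pics/w1.png

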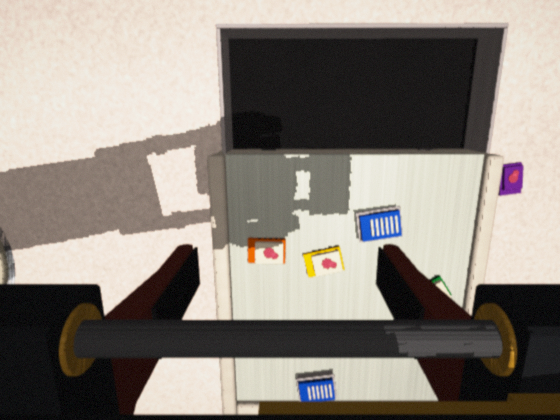

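In both wrist views the orange (220,204 / 266,250) and yellow (280,215 / 323,261) blocks and mould_1 (336,175 / 380,225) are clear. Green is half hidden by a finger. The edge runs along row 101 in the first view and row 153 in the second.

```bash
python3 - <<'E'
from h import *
d=pickle.load(open("s1.pkl","rb"));D=pickle.load(open("s0.pkl","rb"));T,S=D["top"],D["side"]
a,b=d
for n,p,q in[("edgeL",(175,101),(229,153)),("edgeR",(444,101),(484,153))]:
    X,e=tri([(a,p),(b,q)]);print(n,np.round(X,4),round(e,4),np.round(onz(a,p,.095),4),np.round(onz(b,q,.095),4))
def cen(s,c,i=None):
    B=[x for x in blobs(s,c,60)]
    x=B[0];return cv2.minAreaRect(cv2.convexHull(x[2].astype(np.int32)))
for c in("yellow","orange","blue"):
    A,B=cen(a,c),cen(b,c);X,e=tri([(a,A[0]),(b,B[0])])
    box=[np.round(onz(b,k,.101)[:2],3).tolist() for k in cv2.boxPoints(B)]
    print(c,np.round(X,4),round(e,4),box)
# whole block (wax+cassette) in top/side views: differs from plate
for s,n,c in((T,"top",(374,188)),(S,"side",(363,262))):
    f=s["frame"];x,y=c;w=f[y-16:y+16,x-18:x+18];cv2.imwrite(f"pics/g_{n}.png",cv2.resize(w[:,:,::-1],None,fx=10,fy=10,interpolation=0))
i=np.hstack([cv2.resize(cv2.imread(f"pics/g_{n}.png"),(360,320)) for n in("top","side")]);cv2.imwrite("pics/g.png",i)
E
```

```text
edgeL [0.4548 0.0898 0.1004] 0.0019 [0.4515 0.0891 0.095 ] [0.4554 0.0906 0.095 ]
edgeR [0.7173 0.0525 0.0867] 0.0002 [0.7137 0.0526 0.095 ] [0.7131 0.0541 0.095 ]
yellow [ 0.537  -0.039   0.0998] 0.0001 [[0.515, -0.026], [0.556, -0.022], [0.559, -0.051], [0.518, -0.055]]
orange [ 0.4767 -0.0185  0.0966] 0.0005 [[0.46, 0.0], [0.499, -0.005], [0.495, -0.034], [0.455, -0.028]]
blue [ 0.5992 -0.003   0.11  ] 0.0 [[0.579, 0.008], [0.622, 0.009], [0.624, -0.021], [0.58, -0.021]]
```

View pics/g.png

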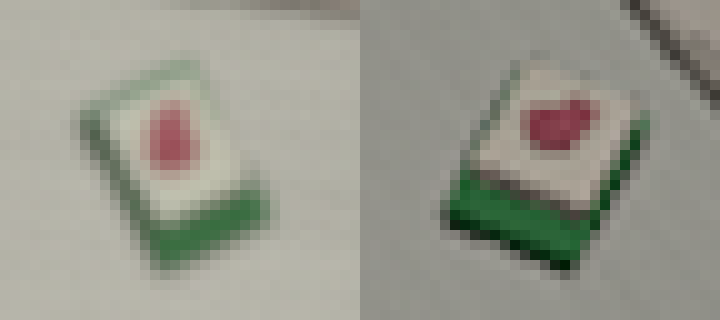

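Stereo puts the plate at z ≈ 0.095, with yaw −8° and the edge middle near (0.5835, 0.0715). The crop shows green about 36° askew to the edge, with its centre at top-view pixel (372.7,187.3). I'll sweep yellow and orange first.

```bash
cat >> h.py <<'E'
O=np.array([.5835,.0715]);ex=np.array([np.cos(np.radians(-8)),np.sin(np.radians(-8))]);ey=np.array([-ex[1],ex[0]])
def pl(X): v=np.array(X)[:2]-O;return np.array([v@ex,v@ey])
def wd(px,py,tip): return [*(O+px*ex+py*ey),tip+.182]
RPY=[180,0,82]
def sweep(r,x0,y0,x1,tip=.0985,end=.0,v=.07):
    """x0,y0: finger start centre (plate frame); x1: end x"""
    r.reach(wd(x0,y0,.15),RPY)
    r.servo_line(wd(x0,y0,tip),speed=.1)
    print("down",np.round(r.sense()["contact_force"],1),r.sense()["tcp_pos"])
    r.servo_line(wd(x1,end,tip),speed=v)
    print("end",np.round(r.sense()["contact_force"],1))
    r.servo_line(wd(x1,end-.01,.15),speed=.15)
E
python3 - <<'E'
from station import r
from h import *
T=pickle.load(open("s0.pkl","rb"))["top"]
g=pl(onz(T,(372.7,187.3),.101));y=pl([.537,-.039]);o=pl([.4767,-.0185]);m=pl([.5992,-.003]);print("g",g,"y",y,"o",o,"m",m)
r.grab(10);print(r.sense()["opening"],r.sense()["clock"])
for b in(y,o): sweep(r,b[0],b[1]-.038,b[0])
s=r.snapshot("top");cv2.imwrite("pics/t1.png",cv2.resize(s["frame"][140:310,220:460,::-1],None,fx=3,fy=3));print(r.sense()["clock"])
E
```

```text
g [ 0.0898116  -0.15426906] y [-0.03066884 -0.11589617] o [-0.09323505 -0.10398781] m [ 0.0259156  -0.07158995]
0.000343242326005215 4.75
down [ 0.2 -0.1 -0.1] [ 0.53185181 -0.07644584  0.28100813]
end [-0.2 -0.3 -0.7]
down [ 0.1  0.2 -0.1] [ 0.47161659 -0.05581576  0.28039528]
end [-0.1 -0.6  0. ]
13.0917
```

View pics/t1.png

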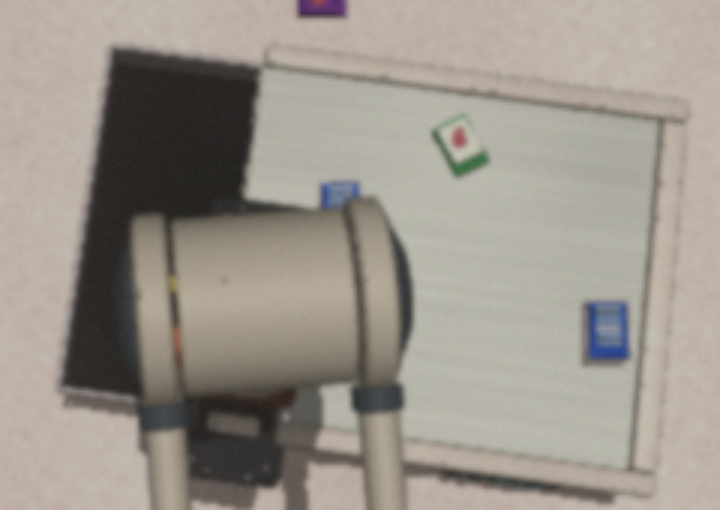

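The arm hides part of the view, but slivers of yellow (172,283) and orange (178,340) show at the tray, and the moulds look unmoved. Green comes next: a partial push, then a look.

```bash
python3 - <<'E'
from station import r
from h import *
sweep(r,.0885,-.154-.050,.0885,end=-.105,v=.05)
r.reach(wd(.02,-.23,.3),RPY)
s=r.snapshot("top");cv2.imwrite("pics/t2.png",cv2.resize(s["frame"][140:310,220:460,::-1],None,fx=3,fy=3))
w=r.snapshot("side");cv2.imwrite("pics/sd2.png",w["frame"][:,:,::-1])
pickle.dump((s,w),open("s2.pkl","wb"));print(r.sense()["clock"])
E
```

```text
down [ 0.5 -0.2  0. ] [ 0.64270864 -0.14257591  0.28055015]
end [-5.1  1.7  1. ]
18.3417
```

View pics/t2.png

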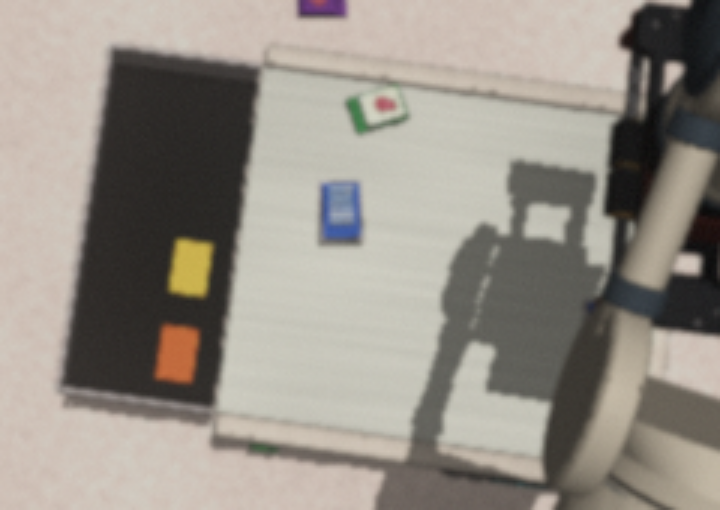

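Yellow and orange lie in the tray (190,267; 178,353 in the crop). Green (378,109) turned lengthwise beside the rim, with its front pointing slightly inward. Its rearmost corner is on the inner side, so pushing squarely from behind, slightly inward of centre, will straighten it along the rim.

```bash
python3 - <<'E'
from h import *
s,w=pickle.load(open("s2.pkl","rb"))
for u in[(348,95),(400,85),(408,118),(360,132),(379,108)]:
    print(np.round(pl(onz(s,(220+u[0]/3,140+u[1]/3),.103)),4))
for u in[(268,68),(600,112)]: print("rim",np.round(pl(onz(s,(220+u[0]/3,140+u[1]/3),.095)),4))
# mould_1 before/after
T=pickle.load(open("s0.pkl","rb"))["top"]
for q in(T,s):print([ (a,np.round(pl(onz(q,p.mean(0),.11)),4)) for a,b,p in blobs(q,"blue",30)])
f=w["frame"];print(f.shape)
cv2.imwrite("pics/sd2c.png",cv2.resize(f[200:320,260:420,::-1],None,fx=4,fy=4))
E
```

```text
[ 0.1138 -0.0674]
[ 0.127  -0.1055]
[ 0.1024 -0.1145]
[ 0.0866 -0.0799]
[ 0.107  -0.0919]
rim [ 0.1284 -0.0048]
rim [ 0.1295 -0.2596]
[(np.int32(85), array([ 0.0175, -0.0713])), (np.int32(96), array([-0.0427, -0.2766]))]
[(np.int32(81), array([ 0.0175, -0.0715]))]
(420, 560, 3)
```

View pics/sd2c.png

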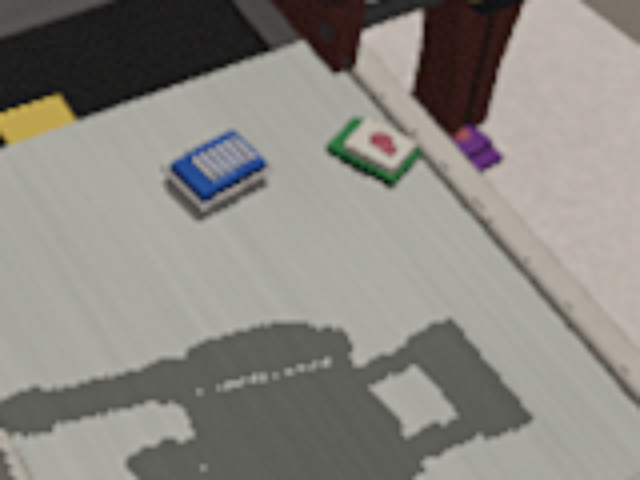

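The side view confirms it: green sits at (375,150) with its rear corner against the rim, and mould_1 is unmoved. Pushing it on over the edge now.

```bash
python3 - <<'E'
from station import r
from h import *
sweep(r,.107,-.146,.108,end=.003,v=.05)
r.reach(wd(.02,-.22,.3),RPY); r.wait(.3)
s=r.snapshot("top");cv2.imwrite("pics/t3.png",cv2.resize(s["frame"][140:310,220:460,::-1],None,fx=3,fy=3))
w=r.snapshot("side");pickle.dump((s,w),open("s3.pkl","wb"));print(r.sense()["clock"])
print([ (a,np.round(pl(onz(s,p.mean(0),.11)),4)) for a,b,p in blobs(s,"blue",30)])
E
```

```text
down [ 0.9  0.8 -0.3] [ 0.66914373 -0.08813851  0.28110673]
end [-19.5   1.3   3.8]
24.9
[(np.int32(79), array([ 0.0174, -0.0714]))]
```

View pics/t3.png

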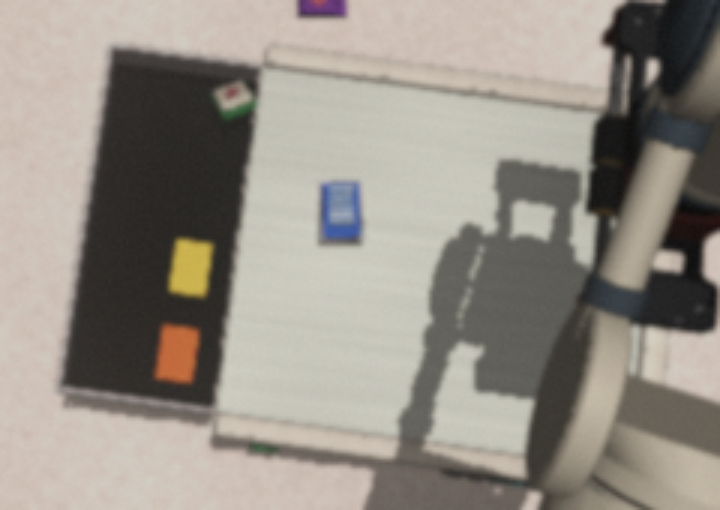

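Green is in the tray at crop (233,99), possibly leaning. I'll move the arm clear, then check green's height and mould_2.

```bash
python3 - <<'E'
from station import r
from h import *
r.move_joints([90,5,70,0,104,-3]);r.wait(.3)
s=r.snapshot("top");w=r.snapshot("side");T=pickle.load(open("s0.pkl","rb"))
for n,q in(("top",s),("side",w)):
  for k in (T[n],q): print(n,[ (a,np.round(pl(onz(k,p.mean(0),.11)),4)) for a,b,p in blobs(k,"blue",30)])
a=cv2.resize(s["frame"][150:210,280:350,::-1],(400,343),interpolation=2)
uv=[int(v) for v in proj(w,np.array([*(O+.11*ex+.02*ey),.065]))];print(uv)
x,y=uv;b=cv2.resize(w["frame"][y-30:y+30,x-35:x+35,::-1],(400,343),interpolation=2)
cv2.imwrite("pics/g3.png",np.hstack([a,b]));pickle.dump((s,w),open("s4.pkl","wb"));print(r.sense()["clock"])
E
```

```text
top [(np.int32(85), array([ 0.0175, -0.0713])), (np.int32(96), array([-0.0427, -0.2766]))]
top [(np.int32(82), array([ 0.0175, -0.0719])), (np.int32(97), array([-0.0425, -0.2767]))]
side [(np.int32(106), array([ 0.0229, -0.0753])), (np.int32(367), array([-0.0338, -0.2781]))]
side [(np.int32(107), array([ 0.0231, -0.0751])), (np.int32(375), array([-0.034 , -0.2783]))]
[323, 215]
28.675
```

View pics/g3.png

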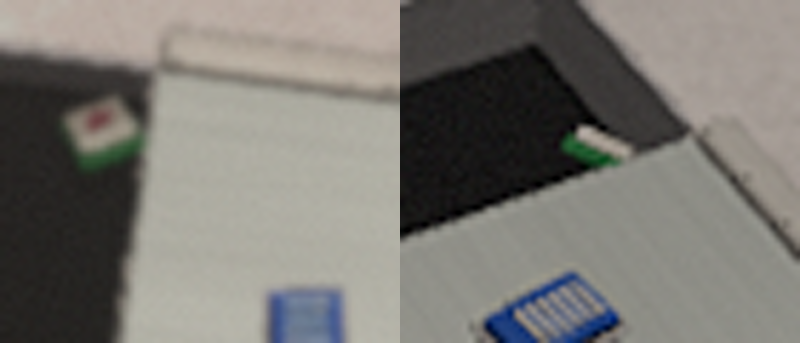

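```bash
python3 - <<'E'
from h import *
s,w=pickle.load(open("s4.pkl","rb"));k=400/70
t=lambda u:(280+u[0]/k-.5,150+u[1]/k-.5);q=lambda u:(323-35+(u[0]-400)/k-.5,215-30+u[1]/k-.5)
for a,b in[((68,125),(570,135)),((102,128),(600,145)),((120,97),(580,128)),((120,97),(632,150))]:
    X,e=tri([(s,t(a)),(w,q(b))]);print(np.round(pl(X),3),round(X[2],3),round(e,4))
for z in(.061,.08):print(np.round(pl(onz(s,t((102,133)),z)),3))
E
```

```text
[0.103 0.035] 0.079 0.003
[0.105 0.02 ] 0.085 0.0004
[0.105 0.018] 0.099 0.0107
[0.119 0.015] 0.081 0.0017
[0.109 0.02 ]
[0.105 0.019]
```

```bash
python3 - <<'E'
from station import r
print(r.sense()["contact_force"],r.hand_in())
E
```

```text
the job is handed in; nothing more can be done
[-0.25138159  1.46182354 -0.42739319] None
```

I swept all three blocks into the tray and handed the job in at about 29 s; no verdict came back. Green leans in its corner, at rest and below plate level, both moulds measured unmoved, and the arm stayed well away from the wash bottle, though I did not re-measure it.

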